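# Release the cordless screwdriver from its charging dock and set it in the ready stand

### The arm

A 6-joint arm with a two-finger parallel gripper is mounted at the origin on the work surface. World frame = base frame: x ahead of the robot, y to its left, z up, the work surface at z = 0. Lengths are in mm, angles in rad, forces in N, time in s.
With the tool pointing down it reaches from about 275 to 875 mm from the base axis. Payload 12.5 kg.
Tool frame: the origin (TCP) lies midway between the tips of the shut fingers; the grasp point (between the pads) lies behind it (grip_depth is the z of the grasp point in the tool frame, in mm); z points along the fingers, y is the line along which they close (so a half turn about z gives the same grasp; the last joint's range is limited). The gripper opens to 85 mm and grips with 20 to 120 N. Pads are 22 mm wide; open, the fingers measure 114 mm over their backs; the gripper's body (76 mm by 85 mm) begins 54 mm behind the grasp point. The pads swing forward as they close: fully open they stand 13 mm farther back than shut.
Start: joints at [1.202, 0.351, 1.652, -0, 1.139, -0.085], TCP at [153.972, 527.994, 231.29] pointing down, gripper open.
Joint ranges: [-2.75, 2.75], [-0.79, 2.1], [0.01, 2.65], [-1.57, 4.71], [0.07, 3.14], [-2.87, 2.87]. Speed limits (rad/s): [2.22, 2.22, 2.79, 3.14, 3.14, 3.14].

### API

Orientations are given as a 3x3 rotation matrix whose columns are the frame's x, y, z axes.
In Python, from cell import * gives the robot as it stands.
- The arm moves only by the tool drive_tool, never from a script. Its argument "commands" is a list of rows, each an object with "slide": the shift along the tool's x, y, z scaled (see below), a list of three; "rotation": the turn, a rotation vector about the tool's x, y, z scaled (see below), a list of three. In form: [{"slide": [dx, dy, dz], "rotation": [rx, ry, rz]}, ...]. A call has 1 to 20 rows; each row is the pose to reach, as a shift and turn from the pose commanded when the call began, along the tool's axes at that moment; what a row does not reach only later rows make up. The controller multiplies each number of a shift by 40 cm and each number of a turn by pi/2 rad. A row lasts 1/12 s, in which the tool goes at most 41.7 mm and 7.16 degrees, less where a joint would pass 70% of its speed; a pose out of reach is approached as far as the arm can. A call with a number of a shift or a turn outside -1 to 1 is refused whole. A call with a gripper value outside its range is refused whole. "hand" is the opening in per cent of the stroke, from 0 (shut) to 100 (fully open), set as the call begins (left out, the last holds). The fingers move at their own pace and stop on an object; the grip force is fixed at half the most. Time passes only in rows, so rows that repeat a pose let the fingers close. It gives the time, the measured TCP pose, the force, the opening and the grip force at its end, in the units of the state.
- get_obs(): the state, without advancing time (a new reading comes with each control period).
- grab_frame(name): name is "scene" or "top" or "wrist"; returns (picture, depth): 480x640x3 uint8, blue, green, red; 480x640 float32, mm along the optical axis (not along the pixel's ray), 0 where there is no reading.
- calibration(name): a dict with "fx", "fy", "cx", "cy" (pixels), "R" (3x3) and "t" (3): a world point X has camera coordinates R X + t; the wrist camera has in their place "mount" (4x4, takes a point from camera to tool coordinates, whose origin is the TCP and whose axes are the flange's). Camera axes: x right, y down, z forward; pixel columns grow to the right and rows downward; lengths in mm; the calibration is good to about 2 mm. A picture is of the moment at which its call begins: read the wrist's pose just before it. calibration takes no time and is no camera call.
- finish_job(): hands the job in; it is judged then, once.
Trained networks look in the newest picture that a camera, given by its name, has taken for a name from the list of things; names that differ only in an ending like _2 or _b are one class to them, and where a whole thing is asked for, a point or a joint stands for the part that bears it (a point fixed in the world has none). Each returns a list of dicts, best first, with "p" (0 to 1); they miss things now and then, are a little off and sometimes report something else, mostly with a low value. They report only what shows in the picture. A call takes as long as a camera call. They do not tell look-alikes from the thing itself.
- boxes_of(camera, query): "rect" ([left, top, width, height] as shares, 0 to 1, of the picture: columns of its width, rows of its height, round what is visible of it).
- masks_of(camera, query): "mask" (480x640 bool, what is visible of it) and "rect" ([left, top, width, height] as shares, 0 to 1, of the picture: columns of its width, rows of its height, round what is visible of it).
- tip_of(camera, query): "location" ([column, row] as shares, 0 to 1, of the picture: columns of its width, rows of its height: a listed point, or the origin of a listed thing).
The state is a dict: "time_s": time; "qpos": joint angles; "joint_velocities": joint speeds; "joint_torque": joint torques, N m; "eef_pos": TCP position; "eef_rot": TCP orientation; "wrist_force": force on the tool from outside, world axes, zero at the start; "torque": the same for the moment, N m; "opening": finger opening in mm; "finger_force": force on a finger pad.
Only numpy, scipy, OpenCV 4.12 (cv2) and the standard library are available. Lean on these libraries where they do the work, as an engineer would, in place of code of your own. Each camera call takes 0.05 s, during which the arm holds its last target. There are 200 camera calls.

### The job

Pinch the dock's two orange side buttons together so that the blue cordless screwdriver is unlocked and springs up, then pull it straight up out of the dock and lay it bit-down in the inclined aluminium cradle of the ready stand, its bit resting on the rubber foot and its body lying snugly in the V. Set it down without banging it against the stand, let go, and leave the solder reel, the brown tin, the red pliers and the flux bottle where they are.

Things in the scene. Friction and masses are not known exactly. Their poses are not given: they have to be found in the camera images.
- dock: Fixed charging dock: upright square tower 45 x 45 mm, 135 mm high (lower part light grey, top 35 mm black) on a black foot 110 (x) x 75 (y) x 10 mm. Origin: centre of the underside, on the axis of the well; z up. The screwdriver stands in this open square well, 35 mm wide in the top 35 mm, 25 mm wide below.
- dock_pinch (a point): Point on the dock's axis midway between two orange release buttons, 122 mm above the bench. They are pads 24 mm wide (dock x), 20 mm high, on the dock's +y and -y sides: 61 mm across their outer faces at rest, 47 mm fully pressed (tower 45 mm). Both must be in at least 3 mm at once, so centre the pinch within 2 mm.
- dock_mouth (a point): Centre of the well's mouth, 135 mm above the bench. Until both buttons are in, steel pawls hold the screwdriver's yellow ring and it cannot be pulled out. Then a sprung lifter (about 6 N) in the well pushes it up 14 mm and it stays up when the buttons are let go: 20 mm of handle shows above the mouth locked, 34 mm sprung up.
- button_left (a joint): The button on the dock's +y side: travel inwards in m, 0 at rest, 0.007 fully in; spring 2 N at rest to 8 N fully in.
- button_right (a joint): The button on the dock's -y side: travel inwards in m, as the left one.
- driver: Loose cordless screwdriver, 141 mm long, about 0.14 kg, upright in the dock at the start. Origin: end of its bit, on the axis, 14 mm above the bench when locked, 28 mm when sprung up; z runs from bit to handle. Steel bit 8 mm thick, 0 to 36 mm; cone to 46 mm; blue round handle 22 mm thick, 46 to 141 mm; yellow ring 30 mm thick at 90 to 96 mm. Centre of mass near 70 mm.
- stand: Fixed ready stand: grey base plate 150 (x) x 80 (y) x 12 mm carrying the inclined cradle on a dark post. Origin: centre of the underside, z up; the cradle's upper end leans to the stand's -x, roughly towards the robot.
- cradle: Inclined aluminium cradle fixed on the stand. Origin: centre of the upper face of its rubber foot (34 x 34 mm), 36 mm above the bench, 55 mm to +x of the stand's origin: the bit's end rests here. z runs up along the cradle, 0.55 rad (32 degrees) from vertical, leaning to the stand's -x; y is level; the open side faces the cradle's +x (obliquely up, away from the robot).
- cradle_v (a point): Point on the cradle's z axis, 64 mm up from the foot, mid-way along the V: two plates 30 mm wide at 90 degrees, from 42 to 86 mm along z, faces 11 mm from the z axis, so the 22 mm handle lying in the V has its axis on the cradle's z axis and its ring and upper handle free above the V. The plates' edges stand about 4 mm to the open side of the axis.
- reel: Bystander: white solder reel 54 mm in diameter, 48 mm high, standing on the bench. Origin: centre of the underside.
- tin: Bystander: round brown tin with copper lid, 62 mm in diameter, 30 mm high. Origin: centre of the underside.
- pliers: Bystander: pliers with red handles lying flat, 135 mm long, 58 mm wide, 16 mm high; jaws to its +x. Origin: near the pivot, on the bench.
- bottle: Bystander: flux bottle 36 mm in diameter, 85 mm high, red cap. Origin: centre of the underside.
There are look-alikes about, which are no part of the job. There is more than one size of the driver; the job needs the middle-sized. Leave any purple look-alike of the dock alone.

How it is judged:
By the outcome, as a careful person would: the job done as asked, in the order asked, and still so for the second after the job is handed in, with the robot touching nothing.
It also fails if it takes over 51 s, if anything falls off the work surface, if the arm or the gripper's body presses on something with over 40 N, if the wrist force passes 120 N, or if a joint passes its speed limit or range.

## Working session

There is one attempt and no reset: what is moved stays moved. The work goes in short steps, Python scripts to look and compute and a tool call to move; the robot and the scene stay as the last step left them, time stands still between calls to the robot, and variables do not carry over. Pictures are saved under pics/ and viewed, at most 10 in all, crops included, and the job is handed in when it is done.

Besides the shell and the picture viewer there is one more tool, called as name(argument=value, ...), one argument or row to a line, values as JSON. drive_tool: Moves the arm, as the interface text tells. Shifts and turns lie within -1 to 1; 1 stands for 40 cm of shift or pi/2 rad of turn. Its arguments: {"type":"object","properties":{"commands":{"type":"array"},"hand":{"type":"number"}},"required":["commands"]}

```bash
ls; mkdir -p pics
python3 - <<'E'
from cell import *
import cv2,numpy as np
o=get_obs();print(o['time_s'],o['eef_pos'],np.round(o['eef_rot'],3).tolist(),o['opening'],o.get('grip_depth'))
try: print(grip_depth)
except Exception as e: print(e)
ims=[]
for n in('scene','top'):
    p,d=grab_frame(n);np.savez('f_%s.npz'%n,p=p,d=d);cv2.imwrite('pics/%s.png'%n,p)
    c=calibration(n);print(n,c)
    for q in('dock','dock_pinch','driver','stand','cradle','dock_mouth','cradle_v'):
        print(q,[(np.round(np.array(r['location'])*[640,480],1).tolist(),round(r['p'],2)) for r in tip_of(n,q)])
print(calibration('wrist'))
E
```

```text
pics
0.0 [153.84726755 527.68467429 230.73658535] [[-0.96, 0.28, -0.0], [0.28, 0.96, -0.001], [0.0, -0.001, -1.0]] 85.97302613438835 None
-18.700000000000003
scene {'fx': 433.94482788607917, 'fy': 433.94482788607917, 'cx': 316.59481566127874, 'cy': 233.44859511340098, 'R': array([[-0.07600639,  0.99702556,  0.01276947],
       [ 0.58828467,  0.05517953, -0.80676909],
       [-0.80507402, -0.05380752, -0.59072885]]), 't': array([  28.26112909, -243.99074636, 1378.52439874])}
dock [([248.5, 266.5], 0.74), ([239.7, 217.7], 0.65), ([255.7, 224.1], 0.57)]
dock_pinch [([245.3, 222.4], 0.78), ([253.7, 182.7], 0.59)]
driver [([198.9, 304.6], 0.71), ([297.8, 266.4], 0.54)]
stand [([383.9, 270.9], 0.79)]
cradle [([390.7, 277.7], 0.88), ([392.5, 241.0], 0.8)]
dock_mouth [([240.8, 215.9], 0.94), ([254.0, 177.1], 0.57)]
cradle_v [([390.7, 277.7], 0.88), ([392.5, 241.0], 0.8)]
top {'fx': 537.9687352216671, 'fy': 537.9687352216671, 'cx': 323.90349122788786, 'cy': 238.9147999202717, 'R': array([[ 0.00538947, -0.99967457,  0.02493391],
       [-0.99467844, -0.00792465, -0.10272293],
       [ 0.102887
[... 244 characters left out ...]
5, 238.4], 0.62), ([325.8, 242.7], 0.45)]
stand [([260.9, 246.9], 0.62)]
cradle [([251.1, 233.6], 0.75), ([250.5, 223.1], 0.73)]
dock_mouth [([375.9, 231.0], 0.81), ([379.6, 299.4], 0.61)]
cradle_v [([251.1, 233.6], 0.75), ([250.5, 223.1], 0.73)]
{'fx': 382.81522734511907, 'fy': 382.81522734511907, 'cx': 320.3258146738055, 'cy': 231.5328605382725, 'mount': array([[ 8.87336285e-04, -9.54372413e-01, -2.98617665e-01,
         7.62620279e+01],
       [ 9.99999602e-01,  8.19754189e-04,  3.51570457e-04,
         2.59312333e-01],
       [-9.07360643e-05, -2.98617858e-01,  9.54372761e-01,
        -1.41756199e+02],
       [ 0.00000000e+00,  0.00000000e+00,  0.00000000e+00,
         1.00000000e+00]])}
```

View pics/scene.png

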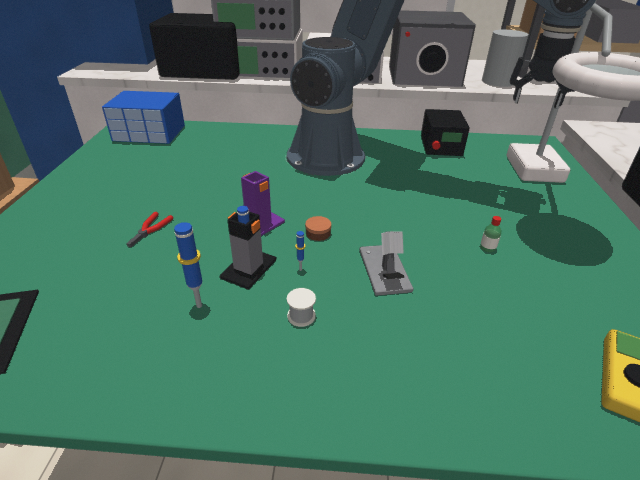

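View pics/top.png

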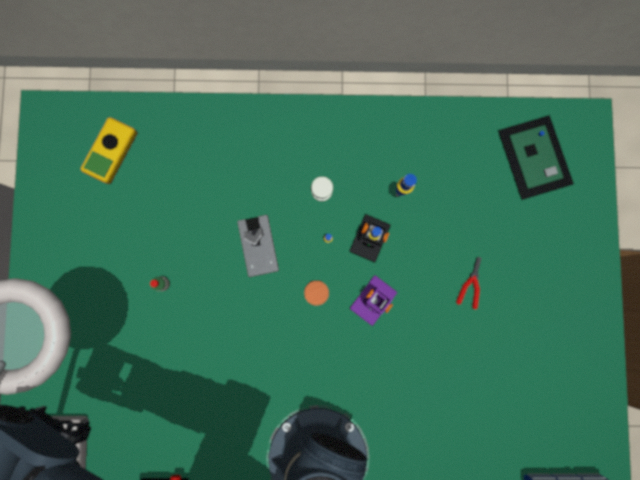

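The scene picture shows the grey/black dock with the middle driver at about (245,240), and the purple look-alike dock at (257,200). The large blue driver stands at (190,265) and the small one at (300,248). The stand is at (385,268). In the top picture the dock is at (373,235), the purple dock at (375,298), the large driver at (405,186), the small one at (328,238) and the stand at (257,245). I choose the driver in the black and grey dock.

```bash
cat > h.py <<'E'
from cell import *
import cv2,numpy as np
def cam(n,o=None):
    c=calibration(n);K=np.array([[c['fx'],0,c['cx']],[0,c['fy'],c['cy']],[0,0,1]])
    if 'R' in c: R,t=np.array(c['R']),np.array(c['t'])
    else:
        T=np.eye(4);T[:3,:3]=o['eef_rot'];T[:3,3]=o['eef_pos'];W=np.linalg.inv(T@np.array(c['mount']));R,t=W[:3,:3],W[:3,3]
    return K,R,t
def world(d,C):
    K,R,t=C;v,u=np.mgrid[:480,:640];P=np.stack([(u-K[0,2])/K[0,0]*d,(v-K[1,2])/K[1,1]*d,d],-1)
    return (P-t)@R
def proj(X,C):
    K,R,t=C;p=(R@np.asarray(X,float).T).T+t;p=p@K.T;return p[...,:2]/p[...,2:]
def tri(pairs):
    A=[];b=[]
    for (uv,C) in pairs:
        K,R,t=C;r=R.T@np.linalg.solve(K,[uv[0],uv[1],1]);r/=np.linalg.norm(r);c=-R.T@t
        M=np.eye(3)-np.outer(r,r);A.append(M);b.append(M@c)
    X=np.linalg.solve(sum(A),sum(b));return X,[np.linalg.norm(M@X-q) for M,q in zip(A,b)]
E
python3 - <<'E'
from h import *
F={n:np.load('f_%s.npz'%n) for n in('scene','top')}
C={n:cam(n) for n in F}
print('mouth',tri([((240.8,215.9),C['scene']),((375.9,231),C['top'])]))
print('pinch',tri([((245.3,222.4),C['scene']),((376.3,232.1),C['top'])]))
for n in F:
    d=F[n]['d'];W=world(d,C[n]);ok=d>0
    z0=np.median(W[...,2][ok&(abs(W[...,2])<15)&(W[...,0]>200)]);print(n,'bench z',z0)
    for nm,px in(('dock',(373,237) if n=='top' else (247,255)),('stand',(257,245) if n=='top' else (385,268))):
        v,u=np.mgrid[:480,:640];r=ok&(np.hypot(u-px[0],v-px[1])<60)
        for lo,hi in((5,22),(80,145),(100,145),(20,60),(60,115)):
            m=r&(W[...,2]-z0>lo)&(W[...,2]-z0<hi)
            k,l,s,c=cv2.connectedComponentsWithStats(m.astype(np.uint8))
            for i in range(1,k):
                if s[i,4]<25: continue
                P=W[l==i]; print(n,nm,lo,hi,s[i,4],P.mean(0).round(1),[np.round(x,1) for x in cv2.minAreaRect(P[:,:2].astype(np.float32))])
E
```

```text
mouth (array([ 561.32964633, -135.5313484 ,  140.19884895]), [np.float64(0.9011859640736425), np.float64(0.9011859640736803)])
pinch (array([ 559.66918939, -133.45922358,  124.11392859]), [np.float64(4.118056344821369), np.float64(4.11805634482135)])
scene bench z 0.45356408264253356
scene dock 5 22 250 [ 397.  -110.4   11.3] [array([ 394.5, -120.5]), array([46.2, 82.2]), np.float64(53.6)]
scene dock 5 22 817 [ 578.8 -130.8   11. ] [array([ 559. , -132.3]), array([ 75.7, 112.8]), np.float64(66.4)]
scene dock 80 145 129 [ 417.1 -141.9   89.9] [array([ 415.2, -146.1]), array([52.8, 27.2]), np.float64(87.7)]
scene dock 80 145 954 [ 570.7 -130.4  115.8] [array([ 558.4, -133.4]), array([63.5, 48.4]), np.float64(70.1)]
scene dock 80 145 77 [554.4 -21.4  92.7] [array([552.1, -22.3]), array([15.3, 12.7]), np.float64(29.7)]
scene dock 80 145 312 [ 682.3 -196.5  115. ] [array([ 676.3, -194.6]), array([17.7, 37.7]), np.float64(77.2)]
scene dock 100 145 703 [ 569.8 -130.7  124.8] [array([ 558.4, -133.4]), array([63.5, 48.4]), np.float64(70.1)]
scene dock 100 145 228 [ 682.4 -196.1  123.9] [array
[... 3106 characters left out ...]
5.6   99.1] [array([ 413.8, -143.4]), array([25.2, 12. ]), np.float64(89.9)]
top stand 5 22 1384 [526.9 155.   10.6] [array([537.2, 158.3]), array([150.6,  84.9]), np.float64(12.9)]
top stand 80 145 133 [547.6 161.8  95.6] [array([549.8, 161.2]), array([39.7, 40.6]), np.float64(10.8)]
top stand 100 145 28 [546.9 148.4 104. ] [array([546.2, 148.7]), array([ 6.6, 31.3]), np.float64(66.0)]
top stand 100 145 31 [542.6 171.5 102.7] [array([542.3, 171.8]), array([29.4,  7.1]), np.float64(50.8)]
top stand 20 60 196 [588.3 169.7  35.1] [array([582.8, 168.3]), array([49. , 34.1]), np.float64(13.1)]
top stand 60 115 174 [550.4 162.3  90.2] [array([551.5, 161.8]), array([43.4, 40.8]), np.float64(10.2)]
```

```bash
cat >> h.py <<'E'
from scipy.spatial.transform import Rotation as Ro
def down(yaw):  # tool down, tool y at given world angle
    y=np.array([np.cos(yaw),np.sin(yaw),0]);z=np.array([0,0,-1.]);return np.stack([np.cross(y,z),y,z],1)
def plan(p,R=None,p0=None,R0=None):
    o=get_obs();p0=o['eef_pos'] if p0 is None else p0;R0=np.array(o['eef_rot']) if R0 is None else R0
    R=R0 if R is None else R
    s=R0.T@(np.array(p)-p0);r=Ro.from_matrix(R0.T@R).as_rotvec()
    print('slide',(s/400).round(4).tolist(),'rot',(r/(np.pi/2)).round(4).tolist(),'rows',round(np.linalg.norm(s)/41.7,1),round(np.degrees(np.linalg.norm(r))/7.16,1))
E
python3 - <<'E'
from h import *
plan([357,197,255],down(np.radians(67)))
plan([560,-133,255],down(np.radians(67)),np.array([357,197,255]),down(np.radians(67)))
E
```

```text
slide [-0.719, -0.6523, -0.0593] rot [0.0001, 0.0, 0.0749] rows 9.3 0.9
slide [-0.7895, -0.5611, 0.0] rot [0.0, 0.0, 0.0] rows 9.3 0.0
```

drive_tool(
  commands=[
    {"slide":[-0.72,-0.65,-0.06],"rotation":[0,0,0.075]},
    {"slide":[-0.72,-0.65,-0.06],"rotation":[0,0,0.075]},
    {"slide":[-0.72,-0.65,-0.06],"rotation":[0,0,0.075]},
    {"slide":[-0.72,-0.65,-0.06],"rotation":[0,0,0.075]},
    {"slide":[-0.72,-0.65,-0.06],"rotation":[0,0,0.075]},
    {"slide":[-0.72,-0.65,-0.06],"rotation":[0,0,0.075]},
    {"slide":[-0.72,-0.65,-0.06],"rotation":[0,0,0.075]},
    {"slide":[-0.72,-0.65,-0.06],"rotation":[0,0,0.075]},
    {"slide":[-0.72,-0.65,-0.06],"rotation":[0,0,0.075]},
    {"slide":[-0.72,-0.65,-0.06],"rotation":[0,0,0.075]},
    {"slide":[-0.72,-0.65,-0.06],"rotation":[0,0,0.075]},
  ],
  hand=100,
)

```text
time_s: 1.72
eef_pos: [359.1, 195.5, 255.7]
eef_rot: [[-0.919, 0.395, 0.001], [0.395, 0.919, -0.0], [-0.001, 0.0, -1.0]]
wrist_force: [-1.2, 0.2, -0.2]
opening: 85.4
finger_force: 0.0
```

Run:
```python
from h import *
plan([560,-133,255],down(np.radians(67)))
```

```text
slide [-0.7855, -0.5566, 0.0022] rot [0.0002, 0.0006, -0.0026] rows 9.2 0.0
```

drive_tool(
  commands=[
    {"slide":[-0.785,-0.556,0],"rotation":[0,0,0]},
    {"slide":[-0.785,-0.556,0],"rotation":[0,0,0]},
    {"slide":[-0.785,-0.556,0],"rotation":[0,0,0]},
    {"slide":[-0.785,-0.556,0],"rotation":[0,0,0]},
    {"slide":[-0.785,-0.556,0],"rotation":[0,0,0]},
    {"slide":[-0.785,-0.556,0],"rotation":[0,0,0]},
    {"slide":[-0.785,-0.556,0],"rotation":[0,0,0]},
    {"slide":[-0.785,-0.556,0],"rotation":[0,0,0]},
    {"slide":[-0.785,-0.556,0],"rotation":[0,0,0]},
    {"slide":[-0.785,-0.556,0],"rotation":[0,0,0]},
    {"slide":[-0.785,-0.556,0],"rotation":[0,0,0]},
    {"slide":[-0.785,-0.556,0],"rotation":[0,0,0]},
  ],
)

```text
time_s: 2.72
eef_pos: [559.5, -128.7, 254.8]
eef_rot: [[-0.92, 0.391, -0.001], [0.391, 0.92, 0.001], [0.001, 0.0, -1.0]]
wrist_force: [-0.1, 0.8, 0.4]
opening: 85.3
finger_force: 0.0
```

Run:
```python
from h import *
o=get_obs();print(o['eef_pos'],o['time_s']);p,d=grab_frame('wrist');C=cam('wrist',o);np.savez('w1.npz',p=p,d=d)
print('mouth',[(np.array(r['location'])*[640,480],r['p']) for r in tip_of('wrist','dock_mouth')])
print('pinch',[(np.array(r['location'])*[640,480],r['p']) for r in tip_of('wrist','dock_pinch')])
print(proj([[560,-133,135],[560,-133,155]],C))
hsv=cv2.cvtColor(p,cv2.COLOR_BGR2HSV);W=world(d,C);
z0=np.median(W[...,2][(d>0)&(abs(W[...,2])<12)]);print('z0',z0)
near=(d>0)&(np.hypot(W[...,0]-560,W[...,1]+133)<75)
org=cv2.inRange(hsv,(5,150,120),(20,255,255))>0
k,l,s,c=cv2.connectedComponentsWithStats((org&near).astype(np.uint8))
for i in range(1,k):
    if s[i,4]>40:
        P=W[l==i];T=P[P[:,2]>np.percentile(P[:,2],95)-3];print('orange',s[i].tolist(),P.mean(0).round(1),P.min(0).round(1),P.max(0).round(1),cv2.minAreaRect(T[:,:2].astype(np.float32)))
for lo,hi in((5,15),(100,145),(131,140),(146,162)):
    m=near&(W[...,2]>lo)&(W[...,2]<hi);P=W[m]
    if len(P)>20:print(lo,hi,len(P),P.mean(0).round(1),cv2.minAreaRect(P[:,:2].astype(np.float32)))
cv2.imwrite('pics/w1.png',p)
```

```text
[ 559.48816253 -128.67943564  254.77299884] 2.7167
mouth []
pinch []
[[314.49141554 227.21317518]
 [314.06260039 235.85451935]]
z0 -0.7618659907332143
orange [272, 201, 11, 37, 308] [ 545.5 -156.6  128.8] [ 535.2 -163.8  112.7] [ 557.1 -150.7  132.7] ((546.5543212890625, -157.13441467285156), (6.145687103271484, 22.9965763092041), 67.8555908203125)
orange [346, 201, 11, 37, 322] [ 566.4 -106.8  128.7] [ 557.2 -113.8  113.6] [ 579.1 -100.4  132.4] ((567.4931030273438, -107.47315216064453), (7.248846054077148, 23.442333221435547), 67.83026123046875)
5 15 3079 [ 528.7 -118.5    9. ] ((557.186767578125, -132.1990509033203), (75.10929107666016, 108.10309600830078), 67.16918182373047)
100 145 3988 [ 554.7 -131.1  125.9] ((557.7116088867188, -132.420654296875), (61.133331298828125, 45.73744583129883), 67.01954650878906)
131 140 1866 [ 556.7 -132.1  133.9] ((557.6463623046875, -132.49537658691406), (60.315513610839844, 45.657833099365234), 66.71485137939453)
146 162 915 [ 556.4 -131.8  153.9] ((557.1260986328125, -132.37167358398438), (21.759057998657227, 21.522693634033203), 35.221073150634766)
```

View pics/w1.png

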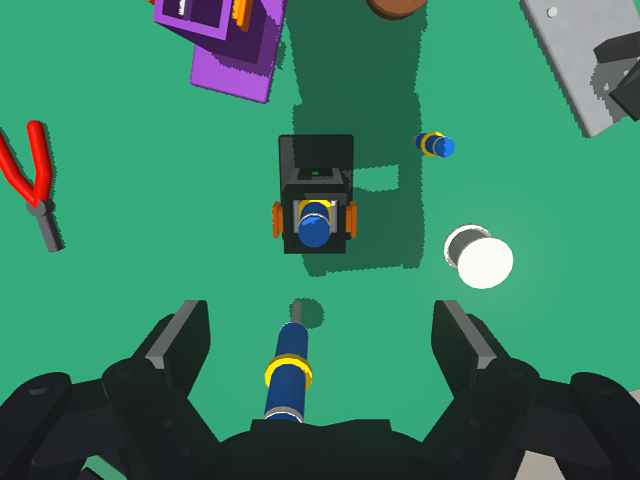

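The picture shows our dock at (315,215), its orange buttons at (278,220) and (351,220) and the middle-sized blue driver in it. That confirms the choice. The big driver lies at the bottom (290,370), the small one is at (435,145) and the purple dock is at (220,40).

Run:
```python
from h import *
W=world(np.load('f_scene.npz')['d'],cam('scene'));m=(np.hypot(W[...,0]-667,W[...,1]+200)<40);print('big top',np.percentile(W[m][:,2],99))
R=down(np.radians(67))
plan([558,-132.6,254.8],R);plan([558,-132.6,150],R);plan([558,-132.6,104],R)
```

```text
big top 190.06713988452424
slide [-0.0014, -0.0118, 0.0017] rot [0.0001, -0.0001, 0.0009] rows 0.1 0.0
slide [-0.0015, -0.0118, 0.2637] rot [0.0001, -0.0001, 0.0009] rows 2.5 0.0
slide [-0.0015, -0.0118, 0.3787] rot [0.0001, -0.0001, 0.0009] rows 3.6 0.0
```

drive_tool(
  commands=[
    {"slide":[-0.0015,-0.012,0.06],"rotation":[0,0,0]},
    {"slide":[-0.0015,-0.012,0.12],"rotation":[0,0,0]},
    {"slide":[-0.0015,-0.012,0.18],"rotation":[0,0,0]},
    {"slide":[-0.0015,-0.012,0.24],"rotation":[0,0,0]},
    {"slide":[-0.0015,-0.012,0.29],"rotation":[0,0,0]},
    {"slide":[-0.0015,-0.012,0.34],"rotation":[0,0,0]},
    {"slide":[-0.0015,-0.012,0.378],"rotation":[0,0,0]},
    {"slide":[-0.0015,-0.012,0.378],"rotation":[0,0,0]},
    {"slide":[-0.0015,-0.012,0.378],"rotation":[0,0,0]},
  ],
)

```text
time_s: 3.62
eef_pos: [558.1, -133.4, 104.3]
eef_rot: [[-0.921, 0.39, -0.001], [0.39, 0.921, 0.0], [0.001, -0.0, -1.0]]
wrist_force: [-0.2, 0.2, 0.5]
opening: 85.1
finger_force: 0.0
```

drive_tool(
  commands=[
    {"slide":[0,0,0],"rotation":[0,0,0]},
    {"slide":[0,0,0],"rotation":[0,0,0]},
    {"slide":[0,0,0],"rotation":[0,0,0]},
    {"slide":[0,0,0],"rotation":[0,0,0]},
    {"slide":[0,0,0],"rotation":[0,0,0]},
    {"slide":[0,0,0],"rotation":[0,0,0]},
  ],
  hand=60,
)

```text
time_s: 4.12
eef_pos: [559.2, -134.4, 105.7]
eef_rot: [[-0.92, 0.391, 0.002], [0.391, 0.92, -0.001], [-0.002, 0.0, -1.0]]
wrist_force: [-0.8, 2.0, 6.9]
opening: 51.4
finger_force: 6.0
```

drive_tool(
  commands=[
    {"slide":[0,0,0],"rotation":[0,0,0]},
    {"slide":[0,0,0],"rotation":[0,0,0]},
    {"slide":[0,0,0],"rotation":[0,0,0]},
  ],
  hand=57,
)

```text
time_s: 4.37
eef_pos: [559.3, -134.4, 105.8]
eef_rot: [[-0.92, 0.391, 0.003], [0.391, 0.92, -0.001], [-0.003, 0.0, -1.0]]
wrist_force: [-1.3, 2.0, 8.1]
opening: 48.6
finger_force: 7.1
```

Run:
```python
from h import *
o=get_obs();print(o['wrist_force'],o['opening'],o['eef_pos'])
p,d=grab_frame('scene');W=world(d,cam('scene'));m=(d>0)&(np.hypot(W[...,0]-560,W[...,1]+133)<14)&(W[...,2]<175)
p,d=grab_frame('wrist');C=cam('wrist',o);W=world(d,C);m=(d>0)&(np.hypot(W[...,0]-558,W[...,1]+132.5)<10)
print(np.percentile(W[m][:,2],[50,90,97]) if m.any() else 0);cv2.imwrite('pics/w2.png',p)
```

```text
[-1.25951774  1.98647823  8.09559383] 48.635188031848 [ 559.25215683 -134.39230552  105.7610407 ]
[168.28334667 189.56862669 191.98611245]
```

View pics/w2.png

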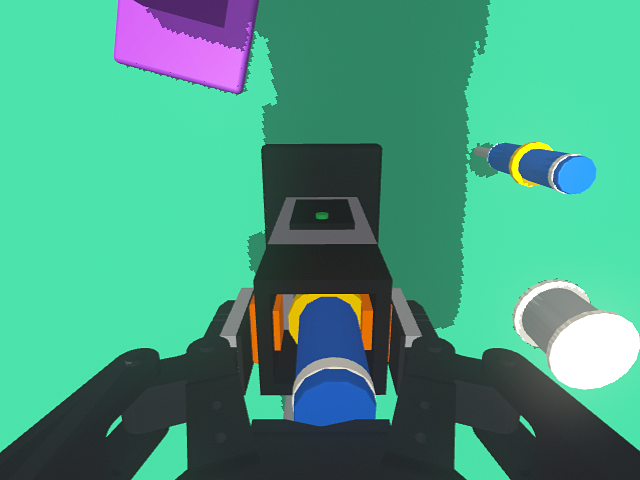

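The picture shows the driver sprung up: its handle stands clear at (335,370), the yellow ring is at (325,300) and both buttons are pressed in.

drive_tool(
  commands=[
    {"slide":[0,0,0],"rotation":[0,0,0]},
    {"slide":[0,0,0],"rotation":[0,0,0]},
    {"slide":[0,0,0],"rotation":[0,0,0]},
    {"slide":[0,0,-0.02],"rotation":[0,0,0]},
    {"slide":[0,0,-0.05],"rotation":[0,0,0]},
    {"slide":[0,0,-0.087],"rotation":[0,0,0]},
    {"slide":[0,0,-0.087],"rotation":[0,0,0]},
    {"slide":[0,0,-0.087],"rotation":[0,0,0]},
  ],
  hand=100,
)

```text
time_s: 5.13
eef_pos: [559.0, -134.6, 140.2]
eef_rot: [[-0.92, 0.391, 0.002], [0.391, 0.92, -0.001], [-0.002, 0.0, -1.0]]
wrist_force: [0.1, 0.3, 0.4]
opening: 85.5
finger_force: 0.0
```

Run:
```python
from h import *
o=get_obs();C=cam('wrist',o);p,d=grab_frame('wrist');W=world(d,C)
m=(d>0)&(np.hypot(W[...,0]-558,W[...,1]+132.5)<20)&(W[...,2]>163)&(W[...,2]<175)
print(np.percentile(W[m][:,2],[5,50,95]),cv2.minAreaRect(W[m][:,:2].astype(np.float32)));plan([558,-132.6,139],down(np.radians(67)))
```

```text
[164.03945969 168.00209811 169.00571476] ((556.6224975585938, -133.2013702392578), (22.011966705322266, 22.25629425048828), 32.22802734375)
slide [0.0029, 0.0037, 0.0008] rot [0.0, 0.0005, -0.0001] rows 0.0 0.0
```

drive_tool(
  commands=[
    {"slide":[0.004,0.003,0.001],"rotation":[0,0,0]},
    {"slide":[0.004,0.003,0.001],"rotation":[0,0,0]},
  ],
)

```text
time_s: 5.35
eef_pos: [556.9, -132.3, 137.8]
eef_rot: [[-0.92, 0.391, -0.001], [0.391, 0.92, 0.0], [0.001, -0.0, -1.0]]
wrist_force: [-0.5, 0.1, -0.4]
opening: 85.5
finger_force: 0.0
```

drive_tool(
  commands=[
    {"slide":[0,0,0],"rotation":[0,0,0]},
    {"slide":[0,0,0],"rotation":[0,0,0]},
    {"slide":[0,0,0],"rotation":[0,0,0]},
    {"slide":[0,0,0],"rotation":[0,0,0]},
    {"slide":[0,0,0],"rotation":[0,0,0]},
    {"slide":[0,0,0],"rotation":[0,0,0]},
    {"slide":[0,0,0],"rotation":[0,0,0]},
    {"slide":[0,0,0],"rotation":[0,0,0]},
    {"slide":[0,0,0],"rotation":[0,0,0]},
    {"slide":[0,0,0],"rotation":[0,0,0]},
  ],
  hand=0,
)

```text
time_s: 6.18
eef_pos: [557.5, -132.7, 138.6]
eef_rot: [[-0.92, 0.391, 0.0], [0.391, 0.92, -0.0], [-0.0, -0.0, -1.0]]
wrist_force: [-0.7, 0.9, 2.6]
opening: 20.3
finger_force: 58.5
```

drive_tool(
  commands=[
    {"slide":[0,0,-0.02],"rotation":[0,0,0]},
    {"slide":[0,0,-0.05],"rotation":[0,0,0]},
    {"slide":[0,0,-0.09],"rotation":[0,0,0]},
    {"slide":[0,0,-0.13],"rotation":[0,0,0]},
    {"slide":[0,0,-0.17],"rotation":[0,0,0]},
    {"slide":[0,0,-0.21],"rotation":[0,0,0]},
    {"slide":[0,0,-0.25],"rotation":[0,0,0]},
    {"slide":[0,0,-0.29],"rotation":[0,0,0]},
    {"slide":[0,0,-0.33],"rotation":[0,0,0]},
    {"slide":[0,0,-0.35],"rotation":[0,0,0]},
    {"slide":[0,0,-0.35],"rotation":[0,0,0]},
  ],
)

```text
time_s: 7.1
eef_pos: [558.0, -132.8, 280.9]
eef_rot: [[-0.92, 0.391, 0.003], [0.391, 0.92, -0.001], [-0.004, 0.0, -1.0]]
wrist_force: [0.1, -0.3, -1.2]
opening: 20.6
finger_force: 58.6
```

Run:
```python
from h import *
o=get_obs();print(o['time_s'],o['eef_pos'],o['wrist_force'],o['opening'])
R0=np.array(o['eef_rot']);P0=np.array(o['eef_pos'])
for n in('scene','wrist'):
    p,d=grab_frame(n);C=cam(n,o);W=world(d,C);T=(W-P0)@R0   # tool coords
    hsv=cv2.cvtColor(p,cv2.COLOR_BGR2HSV)
    m=(d>0)&(np.hypot(T[...,0],T[...,1])<28)&(T[...,2]>-10)&(T[...,2]<125)
    for lo in range(0,125,12):
        q=T[m&(T[...,2]>lo)&(T[...,2]<=lo+12)]
        if len(q)>4: print(n,lo,len(q),q.mean(0).round(1),q.min(0).round(1),q.max(0).round(1))
    cv2.imwrite('pics/h_%s.png'%n,p)
    tt=tip_of(n,'driver');print([((np.array(r['location'])*[640,480]).round(1).tolist(),round(r['p'],2)) for r in tt]);print(proj([P0,P0+R0@[0,0,110]],C))
```

```text
7.1 [ 558.0066082  -132.77268511  280.94195493] [ 0.14016554 -0.26515614 -1.16441228] 20.585926907121422
scene 0 71 [-7.2  4.4  6.3] [-12.9  -8.2   0.6] [ 5.6 11.5 11.9]
scene 12 102 [-7.5  5.1 16.5] [-15.7 -14.9  12. ] [11.5 15.4 23.9]
scene 24 70 [-6.7  5.  30.2] [-12.6  -6.6  24.1] [ 5.2 11.3 35.8]
scene 36 69 [-6.8  4.2 42. ] [-12.4  -8.2  36. ] [ 8.5 10.6 47.5]
scene 48 70 [-6.7  4.6 53.8] [-13.5  -8.5  48.3] [ 6.1 11.6 59.9]
scene 60 45 [-6.6  4.4 64.9] [-10.6  -8.3  60. ] [ 2.1 10.5 71.5]
scene 72 23 [-3.4  1.7 78.5] [-7.3 -2.  72. ] [ 2.8  6.2 83.9]
scene 84 22 [-2.8  2.  89.8] [-5.7 -1.8 84.3] [ 0.5  5.1 95.6]
scene 96 26 [ -3.    1.4 102.5] [-5.8 -4.1 96.5] [  1.2   4.7 107.9]
[([198.3, 303.6], 0.92), ([243.1, 203.0], 0.9), ([299.4, 270.1], 0.63)]
[[236.08747787 149.13140411]
 [241.51432951 201.88579999]]
wrist 0 555 [8.5 0.4 5.7] [  2.4 -10.1   0. ] [11.1 11.  11.9]
wrist 12 1051 [ 9.3  0.4 16.2] [ -0.8 -14.1  12. ] [15.1 14.7 22. ]
wrist 24 88 [ 9.7 -0.2 33.9] [ 6.9 -7.8 30.4] [10.8  8.6 36. ]
wrist 36 288 [ 8.7  0.6 41.8] [ 2.5 -9.9 36.1] [11.  11.1 47.9]
wrist 48 272 [ 8.5  0.6 53.7] [  2.3 -10.1  48.1] [10.9 11.1 60. ]
wrist 60 105 [ 8.2  0.2 62.8] [  2.5 -10.1  60.1] [10.7 11.  66.8]
wrist 84 40 [ 3.3  0.5 91.7] [ 1.3 -3.1 85.8] [ 4.1  4.  95.7]
wrist 96 63 [  2.9   0.5 101.8] [ 1.2 -3.2 96. ] [  4.1   4.2 107.9]
wrist 108 14 [  2.9   0.5 109.6] [  1.3  -3.3 108. ] [  3.9   4.2 111.7]
[([412.0, 138.3], 0.78), ([320.1, 227.4], 0.64)]
[[319.49165999 305.35285989]
 [319.81067293 228.09036403]]
```

View pics/h_wrist.png

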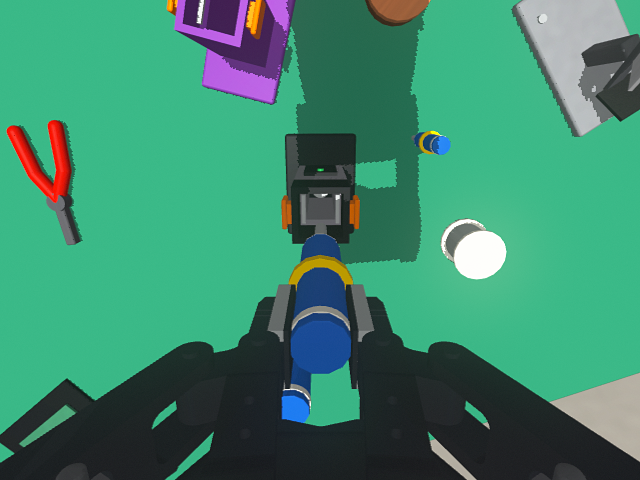

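The picture shows the driver straight in the pads at (320,330), with the ring at (320,275) just below the fingers. The dock well at (320,205) is empty.

```bash
cat >> h.py <<'E'
def cradle(F,psi=np.radians(12.5)):
    c,s=np.cos(psi),np.sin(psi);S=np.array([[c,-s,0],[s,c,0],[0,0,1.]])
    Rc=S@np.array([[np.cos(.55),0,-np.sin(.55)],[0,1,0],[np.sin(.55),0,np.cos(.55)]])
    return np.array(F),Rc,np.stack([-Rc[:,0],Rc[:,1],-Rc[:,2]],1)
def tcp(F,Rc,Rt,x,z,y=0,B=(0,.4,111.4)): return F+Rc@[x,y,z]-Rt@np.array(B)
E
python3 - <<'E'
from h import *
F,Rc,Rt=cradle([590.2,170.3,36]);t=tcp(F,Rc,Rt,60,90);print(t);plan(t,Rt)
E
```

```text
[537.45164571 158.19625958 239.05967248]
slide [0.3289, 0.6498, 0.0967] rot [-0.1082, -0.3398, -0.3845] rows 7.0 6.6
```

drive_tool(
  commands=[
    {"slide":[0.03,0.065,0.01],"rotation":[-0.011,-0.034,-0.038]},
    {"slide":[0.066,0.13,0.019],"rotation":[-0.022,-0.068,-0.077]},
    {"slide":[0.1,0.195,0.029],"rotation":[-0.032,-0.102,-0.115]},
    {"slide":[0.13,0.26,0.039],"rotation":[-0.043,-0.136,-0.154]},
    {"slide":[0.165,0.325,0.048],"rotation":[-0.054,-0.17,-0.192]},
    {"slide":[0.2,0.39,0.058],"rotation":[-0.065,-0.204,-0.231]},
    {"slide":[0.23,0.455,0.068],"rotation":[-0.076,-0.238,-0.269]},
    {"slide":[0.263,0.52,0.077],"rotation":[-0.087,-0.272,-0.308]},
    {"slide":[0.296,0.585,0.087],"rotation":[-0.097,-0.306,-0.346]},
    {"slide":[0.329,0.65,0.097],"rotation":[-0.108,-0.34,-0.385]},
    {"slide":[0.329,0.65,0.097],"rotation":[-0.108,-0.34,-0.385]},
    {"slide":[0.329,0.65,0.097],"rotation":[-0.108,-0.34,-0.385]},
    {"slide":[0.329,0.65,0.097],"rotation":[-0.108,-0.34,-0.385]},
  ],
)

```text
time_s: 8.38
eef_pos: [537.9, 157.8, 239.4]
eef_rot: [[-0.832, -0.216, 0.511], [-0.185, 0.976, 0.112], [-0.523, -0.001, -0.852]]
wrist_force: [0.4, -0.6, -1.6]
opening: 20.1
finger_force: 58.9
```

Run:
```python
from h import *
o=get_obs();print(o['time_s'],o['eef_pos'],o['wrist_force'],o['opening'])
F,Rc,Rt=cradle([590.2,170.3,36]);t=tcp(F,Rc,Rt,60,90);plan(t,Rt)
R0=np.array(o['eef_rot']);P0=np.array(o['eef_pos'])
for n in('scene','wrist'):
    p,d=grab_frame(n);C=cam(n,o);W=world(d,C);T=(W-P0)@R0;L=(W-F)@Rc
    np.savez('s_%s.npz'%n,p=p,d=d);cv2.imwrite('pics/s_%s.png'%n,p)
    z=W[...,2];m=(d>0)&(z>6)&(z<17)&(np.hypot(W[...,0]-537,W[...,1]-158)<100)
    print(n,'plate',m.sum(),cv2.minAreaRect(W[m][:,:2].astype(np.float32)))
    m=(d>0)&(L[...,2]>-6)&(L[...,2]<6)&(abs(L[...,1])<25)&(abs(L[...,0])<25)
    if m.sum()>5: print('foot in cradle frame',m.sum(),L[m].mean(0),L[m].min(0),L[m].max(0))
    m=(d>0)&(L[...,2]>40)&(L[...,2]<90)&(abs(L[...,1])<30)&(L[...,0]<8)&(L[...,0]>-35)
    q=L[m];
    for lo in (44,54,64,74):
        k=q[(q[:,2]>lo)&(q[:,2]<lo+10)]
        if len(k)>20:
            for s in(-1,1):
                e=k[(k[:,1]*s>3)&(k[:,1]*s<19)]
                if len(e)>5: print('V',lo,s,len(e),'offset normal',np.median((-e[:,0]+s*e[:,1])/2**.5).round(2), 'tip y,x',e[:,1].min().round(1),e[:,1].max().round(1),e[:,0].max().round(1))
    m=(d>0)&(np.hypot(T[...,0],T[...,1])<14)&(T[...,2]>24)&(T[...,2]<125)
    for lo in (24,36,48,84,96,108):
        k=T[m&(T[...,2]>lo)&(T[...,2]<=lo+12)]
        if len(k)>4: print('drv',lo,len(k),k.min(0).round(1),k.max(0).round(1))
```

```text
8.3833 [537.90214856 157.81928399 239.38883729] [ 0.44371633 -0.63296767 -1.55238541] 20.115270617268294
slide [0.0012, 0.0012, 0.0002] rot [-0.0007, 0.0002, 0.0004] rows 0.0 0.0
scene plate 1345 ((536.3065185546875, 158.6354217529297), (153.05728149414062, 80.70419311523438), 12.089864730834961)
foot in cradle frame 121 [ 1.33293115 -1.33284583  0.56655925] [-19.9620097  -17.23745937  -4.07832099] [18.08594735 17.00935052  5.73713915]
V 44 -1 29 offset normal 11.51 tip y,x -19.0 -4.0 3.5
V 44 1 51 offset normal 12.24 tip y,x 3.0 18.9 1.6
V 54 -1 30 offset normal 11.35 tip y,x -18.9 -3.4 5.0
V 54 1 51 offset normal 12.33 tip y,x 3.3 18.7 3.1
V 64 -1 26 offset normal 11.37 tip y,x -18.5 -3.1 4.1
V 64 1 48 offset normal 12.38 tip y,x 3.7 18.1 1.9
V 74 -1 25 offset normal 11.67 tip y,x -17.2 -4.7 1.5
V 74 1 53 offset normal 12.51 tip y,x 3.0 18.9 2.2
drv 24 80 [-13.1 -11.6  24.3] [ 2.4  7.9 36. ]
drv 36 78 [-13.4 -11.3  36.1] [ 3.8  9.9 47.5]
drv 48 81 [-13.3 -11.5  48.1] [-0.9  8.7 59.9]
drv 84 25 [-6.5 -4.3 85.3] [ 1.5  2.1 95. ]
drv 96 26 [-5.8 -4.4 96.4] [ -0.5   2.4 107.8]
drv 108 5 [ -5.1  -4.9 108.1] [ -1.    1.8 109.7]
wrist plate 10471 ((552.0081176757812, 164.07530212402344), (112.76585388183594, 80.24112701416016), 12.332955360412598)
foot in cradle frame 1279 [-2.25117121  1.91683456 -0.20671522] [-20.7902689  -14.85356632  -2.78328764] [12.8079775  19.1021716   2.33116049]
V 44 -1 64 offset normal 23.66 tip y,x -5.4 -3.1 -24.2
V 44 1 157 offset normal 25.11 tip y,x 3.3 10.0 -11.7
V 54 1 18 offset normal 27.43 tip y,x 3.9 9.7 -9.8
drv 24 93 [ 8.1 -7.2 30.4] [11.4  8.1 35.9]
drv 36 302 [ 2.8 -9.9 36. ] [11.3 11.1 47.9]
drv 48 260 [  3.1 -10.   48.1] [11.2 11.1 60. ]
drv 84 46 [ 1.7 -3.1 85.6] [ 4.9  4.  95.9]
drv 96 60 [ 1.4 -3.2 96.3] [  4.5   4.2 107.7]
drv 108 16 [  1.1  -3.3 108.4] [  4.4   4.3 112.5]
```

View pics/s_scene.png

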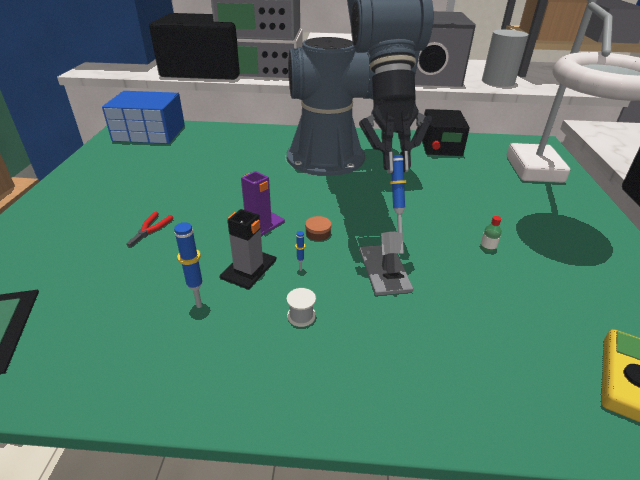

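The picture shows the driver held above the cradle, its bit end at (401,245). The V is at (392,243) and the rubber foot at about (395,273). All bystanders are unmoved.

```bash
cat >> h.py <<'E'
F0,Rc0,_=cradle([590.2,170.3,36]);FN=cradle(F0+Rc0@[-3.7,1.8,0],np.radians(12.3))
E
python3 - <<'E'
from h import *
t=tcp(*FN,30,9);plan(t,FN[2]);t2=tcp(*FN,5,9);plan(t2,FN[2])
E
```

```text
slide [0.0869, 0.0078, 0.2031] rot [0.0001, 0.0008, 0.0018] rows 2.1 0.0
slide [0.1494, 0.0079, 0.203] rot [0.0001, 0.0008, 0.0018] rows 2.4 0.0
```

drive_tool(
  commands=[
    {"slide":[0.022,0.002,0.05],"rotation":[0,0,0]},
    {"slide":[0.044,0.004,0.1],"rotation":[0,0,0]},
    {"slide":[0.066,0.006,0.15],"rotation":[0,0,0.002]},
    {"slide":[0.08,0.008,0.185],"rotation":[0,0.001,0.002]},
    {"slide":[0.087,0.008,0.203],"rotation":[0,0.001,0.002]},
    {"slide":[0.095,0.008,0.203],"rotation":[0,0.001,0.002]},
    {"slide":[0.11,0.008,0.203],"rotation":[0,0.001,0.002]},
    {"slide":[0.125,0.008,0.203],"rotation":[0,0.001,0.002]},
    {"slide":[0.135,0.008,0.203],"rotation":[0,0.001,0.002]},
    {"slide":[0.135,0.008,0.203],"rotation":[0,0.001,0.002]},
    {"slide":[0.135,0.008,0.203],"rotation":[0,0.001,0.002]},
  ],
)

```text
time_s: 9.4
eef_pos: [533.9, 160.4, 142.8]
eef_rot: [[-0.832, -0.214, 0.511], [-0.183, 0.977, 0.112], [-0.523, 0.0, -0.852]]
wrist_force: [0.4, -0.1, -1.1]
opening: 20.4
finger_force: 58.9
```

```bash
cat > m.py <<'E'
from h import *
o=get_obs();print(o['time_s'],o['eef_pos'],np.round(o['wrist_force'],2),o['opening'])
F,Rc,Rt=FN;P0=np.array(o['eef_pos']);R0=np.array(o['eef_rot'])
print('bit in cradle (FN)',Rc.T@(P0+R0@[0,.4,111.4]-F),'force cradle axes',Rc.T@o['wrist_force'],'rot err',Ro.from_matrix(R0.T@Rt).as_rotvec())
p,d=grab_frame('scene');L=(world(d,cam('scene'))-F)@Rc;import sys
if len(sys.argv)>1: cv2.imwrite(sys.argv[1],cv2.resize(p[170:310,310:470],None,fx=4,fy=4,interpolation=cv2.INTER_CUBIC))
ok=(d>0);
def show(n,m):
    q=L[ok&m]
    if len(q)>4: print(n,len(q),np.percentile(q,2,axis=0).round(1),np.percentile(q,98,axis=0).round(1))
a=abs(L[...,1])
hsv=cv2.cvtColor(p,cv2.COLOR_BGR2HSV);blue=cv2.inRange(hsv,(105,120,40),(130,255,255))>0
for lo in(40,52,64,76,100): show('blue %d'%lo,blue&(a<25)&(abs(L[...,0])<45)&(L[...,2]>lo)&(L[...,2]<lo+12))
show('blue all',blue&(a<25)&(abs(L[...,0])<45)&(L[...,2]>0)&(L[...,2]<160))
for lo in(44,64):
  for s in(-1,1):
    e=L[ok&~blue&(L[...,2]>lo)&(L[...,2]<lo+20)&(L[...,1]*s>12)&(L[...,1]*s<19)&(abs(L[...,0])<12)]
    if len(e)>5: print('V',lo,s,len(e),np.median((-e[:,0]+s*e[:,1])/2**.5).round(2))
show('bit',(a<8)&(L[...,0]>-4)&(L[...,0]<14)&(L[...,2]>3)&(L[...,2]<38))
E
python3 m.py
```

```text
9.4 [533.87524103 160.36020781 142.76648048] [ 0.37 -0.1  -1.14] 20.392293553006674
bit in cradle (FN) [10.87904492  0.99329441  9.48941341] force cradle axes [-0.31145181 -0.17789906 -1.151849  ] rot err [0.0008525  0.00080731 0.00110948]
blue 52 33 [ 13.4 -10.4  58.4] [23.8  8.7 63.2]
blue 64 62 [ 13.6 -10.2  64.3] [23.4  7.1 75.6]
blue 76 66 [ 10.  -10.8  76.4] [23.3  8.1 87.6]
blue 100 33 [ 13.9 -10.2 100.1] [ 23.9   7.3 111.9]
blue all 425 [ 12.  -10.5  59. ] [ 24.    8.8 150.1]
V 44 -1 26 10.26
V 44 1 34 8.87
V 64 -1 26 10.41
V 64 1 29 8.25
bit 34 [10.7 -3.7 11.4] [13.9  3.4 37.5]
```

drive_tool(
  commands=[
    {"slide":[0.007,-0.001,0],"rotation":[0,0,0]},
    {"slide":[0.014,-0.0025,0],"rotation":[0,0,0]},
    {"slide":[0.02,-0.0025,0],"rotation":[0,0,0]},
    {"slide":[0.0225,-0.0025,0],"rotation":[0,0,0]},
    {"slide":[0.0225,-0.0025,0],"rotation":[0,0,0]},
  ],
)

```text
time_s: 9.87
eef_pos: [527.0, 157.8, 137.9]
eef_rot: [[-0.832, -0.214, 0.512], [-0.182, 0.977, 0.112], [-0.524, 0.0, -0.852]]
wrist_force: [3.7, 0.9, -1.1]
opening: 20.3
finger_force: 58.8
```

```bash
python3 m.py
```

```text
9.8667 [527.02806207 157.75181267 137.85342831] [ 3.67  0.94 -1.09] 20.313587082634577
bit in cradle (FN) [ 2.2034932  -0.10879218  9.08816078] force cradle axes [ 2.65526431  0.14076125 -2.90917803] rot err [0.00074251 0.00143117 0.00100075]
blue 52 39 [  4.3 -11.6  57.4] [14.8  7.8 63.8]
blue 64 64 [  4.9 -11.3  64.1] [15.4  8.4 75.8]
blue 76 63 [  3.  -11.1  76.3] [15.2  6.8 87.8]
blue 100 31 [  5.9 -11.8 107.1] [ 14.6   6.6 111.8]
blue all 431 [  4.5 -11.8  58.2] [ 15.2   8.8 150.2]
V 44 -1 21 10.42
V 44 1 47 8.83
V 64 -1 27 9.85
V 64 1 42 8.86
bit 55 [ 2.3 -5.3 10.6] [ 8.5  1.  37. ]
```

drive_tool(
  commands=[
    {"slide":[0,0,0.005],"rotation":[0,0,0]},
    {"slide":[0,0,0.01],"rotation":[0,0,0]},
    {"slide":[0,0,0.015],"rotation":[0,0,0]},
    {"slide":[0,0,0.015],"rotation":[0,0,0]},
  ],
)

```text
time_s: 10.25
eef_pos: [530.2, 158.4, 132.3]
eef_rot: [[-0.832, -0.214, 0.511], [-0.183, 0.977, 0.112], [-0.523, 0.0, -0.852]]
wrist_force: [5.6, -1.0, -1.7]
opening: 20.3
finger_force: 58.7
```

```bash
python3 m.py
```

```text
10.25 [530.17320184 158.44569055 132.32865736] [ 5.6  -1.04 -1.67] 20.280054681701113
bit in cradle (FN) [ 1.9788715  -0.09901571  2.69462758] force cradle axes [ 3.60686044 -2.20866608 -4.16758482] rot err [0.00075934 0.00068928 0.0010601 ]
blue 40 6 [  6.  -10.1  51.4] [14.2  3.4 52. ]
blue 52 66 [  3.  -12.1  52.2] [14.8  8.2 63.7]
blue 64 64 [  4.6 -12.1  64.1] [14.8  8.1 76. ]
blue 76 64 [  3.2 -11.9  77. ] [15.1  6.5 87.9]
blue 100 60 [  4.4 -11.5 101.2] [ 14.2   5.5 111.7]
blue all 425 [  4.  -11.7  52.5] [ 14.9   8.6 143.2]
V 44 -1 24 9.83
V 44 1 49 8.27
V 64 -1 28 10.17
V 64 1 39 8.44
bit 68 [ 1.6 -5.7  4.4] [ 9.3  2.1 37. ]
```

drive_tool(
  commands=[
    {"slide":[0,-0.0013,0.0025],"rotation":[0,0,0]},
    {"slide":[0,-0.0013,0.004],"rotation":[0,0,0]},
    {"slide":[0,-0.0013,0.004],"rotation":[0,0,0]},
  ],
)

```text
time_s: 10.55
eef_pos: [530.9, 158.3, 131.2]
eef_rot: [[-0.832, -0.215, 0.511], [-0.183, 0.977, 0.113], [-0.523, 0.0, -0.852]]
wrist_force: [2.3, 2.3, 1.5]
opening: 20.5
finger_force: 59.5
```

```bash
python3 m.py | head -2
```

```text
10.55 [530.85257784 158.34608174 131.2477924 ] [2.28 2.26 1.49] 20.543897277352848
bit in cradle (FN) [ 1.97079968 -0.30868687  1.4374571 ] force cradle axes [ 3.08866112  1.72274316 -0.1513622 ] rot err [0.00104989 0.0007717  0.00123726]
```

drive_tool(
  commands=[
    {"slide":[0,0.0005,0.0025],"rotation":[0,0,0]},
    {"slide":[0,0.0005,0.003],"rotation":[0,0,0]},
    {"slide":[0,0.0005,0.003],"rotation":[0,0,0]},
  ],
)

```text
time_s: 10.85
eef_pos: [531.4, 158.5, 130.2]
eef_rot: [[-0.832, -0.214, 0.511], [-0.183, 0.977, 0.112], [-0.523, 0.0, -0.852]]
wrist_force: [2.6, 2.2, 4.6]
opening: 20.5
finger_force: 59.6
```

```bash
python3 m.py pics/c1.png
```

```text
10.85 [531.42106069 158.50145766 130.24065587] [2.57 2.22 4.63] 20.504896366503537
bit in cradle (FN) [ 1.94294196 -0.2991515   0.27113097] force cradle axes [4.95851788 1.62101842 2.3885591 ] rot err [0.0008599  0.00074273 0.00115935]
blue 40 21 [  6.5 -11.7  47.7] [15.5  6.7 52. ]
blue 52 67 [  4.2 -11.8  52. ] [15.2  8.4 63.9]
blue 64 64 [  4.3 -11.4  64.2] [15.3  7.5 75.9]
blue 76 63 [  2.5 -11.5  77.2] [14.4  6.5 87.8]
blue 100 60 [  5.2 -11.8 101.2] [ 15.1   5.4 111.8]
blue all 425 [  4.2 -11.6  50. ] [ 15.3   8.4 140.9]
V 44 -1 26 9.82
V 44 1 41 8.63
V 64 -1 26 10.1
V 64 1 42 8.29
bit 69 [ 1.1 -5.4  4.6] [ 9.1  2.3 36.6]
```

View pics/c1.png

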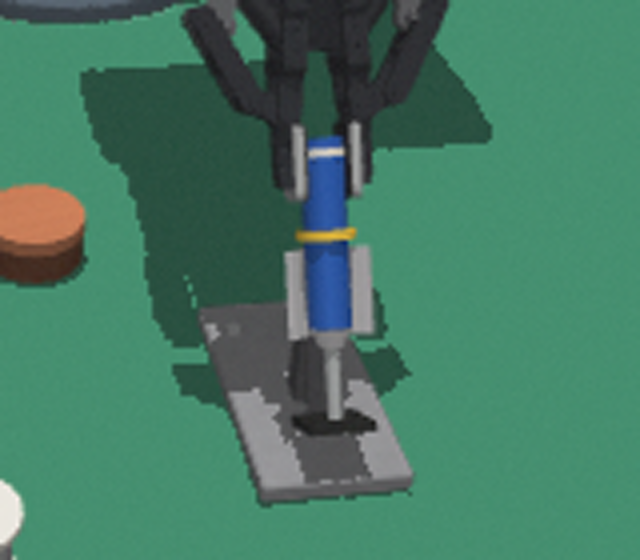

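The picture shows the driver lying in the V at (330,290), its bit end at (335,418) on the black foot. It is contact or within about a millimetre. One more small step will tell.

drive_tool(
  commands=[
    {"slide":[0,-0.0005,0.001],"rotation":[0,0,0]},
    {"slide":[0,-0.0005,0.0025],"rotation":[0,0,0]},
    {"slide":[0,-0.0005,0.0025],"rotation":[0,0,0]},
  ],
)

```text
time_s: 11.15
eef_pos: [531.8, 158.5, 129.7]
eef_rot: [[-0.832, -0.215, 0.511], [-0.183, 0.977, 0.113], [-0.523, 0.0, -0.852]]
wrist_force: [-4.4, 1.7, 12.9]
opening: 20.2
finger_force: 61.1
```

```bash
python3 m.py |head -2
```

```text
11.15 [531.77881057 158.51481751 129.71682253] [-4.37  1.7  12.89] 20.2277913179659
bit in cradle (FN) [ 1.98840034 -0.34473172 -0.35954128] force cradle axes [ 3.40673419  2.59067371 13.03095054] rot err [0.00101753 0.00091257 0.00130609]
```

drive_tool(
  commands=[
    {"slide":[0,0,-0.0015],"rotation":[0,0,0]},
    {"slide":[0,0,-0.0015],"rotation":[0,0,0]},
  ],
)

```text
time_s: 11.37
eef_pos: [531.6, 158.5, 129.9]
eef_rot: [[-0.832, -0.215, 0.511], [-0.183, 0.977, 0.112], [-0.523, 0.0, -0.852]]
wrist_force: [1.4, 3.4, 4.8]
opening: 20.6
finger_force: 59.3
```

drive_tool(
  commands=[
    {"slide":[0,0,0],"rotation":[0,0,0]},
    {"slide":[0,0,0],"rotation":[0,0,0]},
    {"slide":[0,0,0],"rotation":[0,0,0]},
    {"slide":[0,0,0],"rotation":[0,0,0]},
    {"slide":[0,0,0],"rotation":[0,0,0]},
  ],
  hand=32,
)

```text
time_s: 11.78
eef_pos: [531.1, 158.1, 129.3]
eef_rot: [[-0.833, -0.214, 0.51], [-0.183, 0.977, 0.112], [-0.522, 0.0, -0.853]]
wrist_force: [0.2, -0.1, -0.1]
opening: 27.2
finger_force: 0.0
```

drive_tool(
  commands=[
    {"slide":[0,0,0],"rotation":[0,0,0]},
    {"slide":[0,0,0],"rotation":[0,0,0]},
    {"slide":[0,0,0],"rotation":[0,0,0]},
    {"slide":[0,0,0],"rotation":[0,0,0]},
    {"slide":[0,0,0],"rotation":[0,0,0]},
    {"slide":[0,0,0],"rotation":[0,0,0]},
  ],
  hand=80,
)

```text
time_s: 12.28
eef_pos: [531.4, 158.3, 129.7]
eef_rot: [[-0.833, -0.214, 0.51], [-0.183, 0.977, 0.112], [-0.523, 0.0, -0.853]]
wrist_force: [0.0, -0.8, -0.7]
opening: 68.1
finger_force: 0.0
```

```bash
python3 m.py pics/c2.png
```

```text
12.2833 [531.40228395 158.2926275  129.66714851] [ 0.03 -0.76 -0.74] 68.08967892353627
bit in cradle (FN) [ 1.50551664 -0.49655106 -0.18497472] force cradle axes [-0.49533386 -0.74972456 -0.56239879] rot err [ 8.84008179e-04 -1.21604414e-05  1.15482382e-03]
blue 40 25 [  5.6 -11.6  47.5] [15.2  6.5 51.8]
blue 52 64 [  5.  -11.8  52.1] [15.9  7.8 63.7]
blue 64 64 [  4.9 -11.4  64.1] [15.9  7.6 76. ]
blue 76 64 [  2.5 -11.8  76.3] [15.7  6.5 87.9]
blue 100 61 [  4.5 -11.8 101.3] [ 14.8   5.5 111.7]
blue all 438 [  3.8 -11.9  49.6] [ 15.8   7.4 140.5]
V 44 -1 23 9.9
V 44 1 44 8.64
V 64 -1 30 10.21
V 64 1 43 8.33
bit 69 [ 1.3 -5.   4.6] [ 8.7  2.6 37.1]
```

View pics/c2.png

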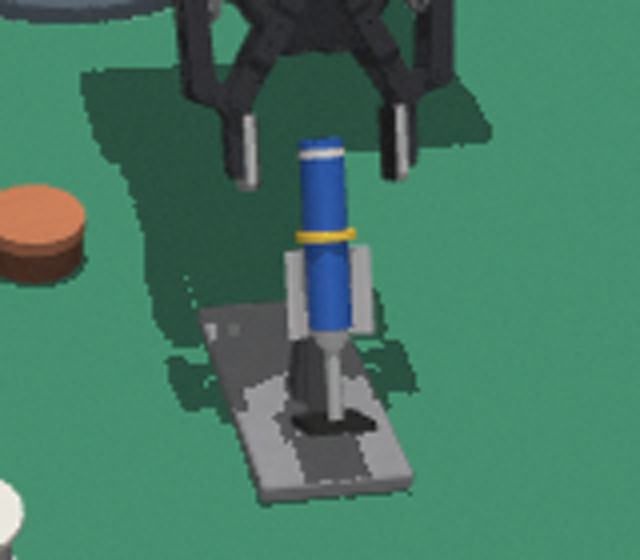

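The picture shows the driver lying straight in the V at (328,290) with its bit on the foot at (335,418). The fingers stand clear on both sides. Retreating along the driver's axis.

drive_tool(
  commands=[
    {"slide":[0,0,-0.03],"rotation":[0,0,0]},
    {"slide":[0,0,-0.08],"rotation":[0,0,0]},
    {"slide":[0,0,-0.14],"rotation":[0,0,0]},
    {"slide":[0,0,-0.2],"rotation":[0,0,0]},
    {"slide":[0,0,-0.26],"rotation":[0,0,0]},
    {"slide":[0,0,-0.32],"rotation":[0,0,0]},
    {"slide":[0,0,-0.35],"rotation":[0,0,0]},
    {"slide":[0,0,-0.35],"rotation":[0,0,0]},
    {"slide":[0,0,-0.35],"rotation":[0,0,0]},
  ],
)

```text
time_s: 13.08
eef_pos: [460.1, 142.6, 249.4]
eef_rot: [[-0.832, -0.214, 0.512], [-0.183, 0.977, 0.112], [-0.524, 0.0, -0.852]]
wrist_force: [-0.8, 0.2, -0.6]
opening: 68.2
finger_force: 0.0
```

```bash
python3 m.py pics/c3.png | grep -v bit\ in
python3 - <<'E'
from h import *
p,d=grab_frame('scene');q=np.load('f_scene.npz')['p']
for n,(x,y) in dict(reel=(300,307),tin=(318,228),pliers=(150,230),bottle=(491,235),big=(188,265),small=(300,250)).items():
    print(n,np.abs(p[y-25:y+25,x-25:x+25].astype(int)-q[y-25:y+25,x-25:x+25]).mean().round(1))
E
```

```text
13.0833 [460.11741545 142.62231348 249.35437218] [-0.78  0.23 -0.62] 68.22893351544425
blue 40 26 [  4.  -11.3  47.7] [15.5  6.4 51.9]
blue 52 66 [  3.7 -11.8  52.6] [15.5  8.1 63.8]
blue 64 62 [  4.5 -11.6  64.2] [15.1  8.1 75.9]
blue 76 65 [  3.7 -12.   76.4] [15.1  6.4 87.9]
blue 100 60 [  5.5 -12.2 101.2] [ 14.4   5.  111.7]
blue all 437 [  3.9 -12.   49.3] [ 15.1   7.4 140.6]
V 44 -1 25 9.86
V 44 1 42 8.63
V 64 -1 26 10.07
V 64 1 46 8.71
bit 69 [ 3.  -5.2  4.9] [10.4  2.1 37.2]
reel 2.1
tin 2.8
pliers 2.0
bottle 2.3
big 2.1
small 2.1
```

View pics/c3.png

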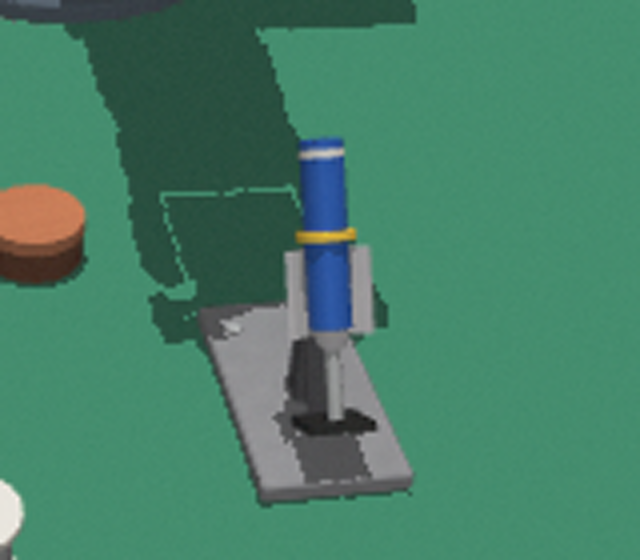

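The picture shows the driver resting alone in the V at (328,290), its bit on the foot at (335,418). The bystanders have not moved.

```bash
python3 -c "
from cell import *
print(finish_job())"
```

```text
the job is handed in; nothing more can be done
None
```

The job is handed in after about 13 s: both buttons were pinched, the middle-sized driver was pulled straight up and now lies in the V with its bit on the rubber foot, the gripper is clear, and camera checks show the reel, tin, pliers and bottle unmoved.

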